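Load the sawing fixture and rock out its locating block

TASK

Get the sawing fixture ready for the blade: put the spare metal blanks from the bench upright into the empty nests, leaving the blanks already loaded in theirs, and then take out the locating block. The block is held tightly at both ends by spring plungers and the jig plate under it only lies loose on dowels, so do not pull straight up: rock the block slowly end to end, one end up first while the other stays down, without lifting the plate, until it comes free. Finish while still holding the block in the gripper, level and just clear above its slot, and leave the bottle, spanner and tin alone.

Things in the scene. Friction and masses are not known exactly. Their poses are not given: they have to be found in the camera images.
- fixture: dark steel base plate fixed on the bench, 150 (x) x 340 (y) x 20 mm; origin at the centre of its underside, on the bench; z up. The row of four nests runs along its y axis with the jig plate and locating block in the middle. It is placed and turned differently each time
- pocket0 (a point): seat 0 of the four on the fixture: centre of the nest's floor, on the base plate's top (20 mm above the bench), at -135 mm along the fixture's y axis. Each nest is a fixed steel ring, 44 mm outside, 32 mm inside, 18 mm high. Two of the four nests are empty, which ones varies
- pocket1 (a point): seat 1 of the four on the fixture: centre of the nest's floor, on the base plate's top (20 mm above the bench), at -75 mm along the fixture's y axis. Each nest is a fixed steel ring, 44 mm outside, 32 mm inside, 18 mm high. Two of the four nests are empty, which ones varies
- pocket2 (a point): seat 2 of the four on the fixture: centre of the nest's floor, on the base plate's top (20 mm above the bench), at 75 mm along the fixture's y axis. Each nest is a fixed steel ring, 44 mm outside, 32 mm inside, 18 mm high. Two of the four nests are empty, which ones varies
- pocket3 (a point): seat 3 of the four on the fixture: centre of the nest's floor, on the base plate's top (20 mm above the bench), at 135 mm along the fixture's y axis. Each nest is a fixed steel ring, 44 mm outside, 32 mm inside, 18 mm high. Two of the four nests are empty, which ones varies
- blank0: plain aluminium round blank, 28 mm diameter, 60 mm tall, about 0.11 kg, all four alike; origin at the centre of its underside, z along its axis. Two stand in nests, two spares stand upright on the bench, one to each side of the fixture
- blank1: plain aluminium round blank, 28 mm diameter, 60 mm tall, about 0.11 kg, all four alike; origin at the centre of its underside, z along its axis. Two stand in nests, two spares stand upright on the bench, one to each side of the fixture
- blank2: plain aluminium round blank, 28 mm diameter, 60 mm tall, about 0.11 kg, all four alike; origin at the centre of its underside, z along its axis. Two stand in nests, two spares stand upright on the bench, one to each side of the fixture
- blank3: plain aluminium round blank, 28 mm diameter, 60 mm tall, about 0.11 kg, all four alike; origin at the centre of its underside, z along its axis. Two stand in nests, two spares stand upright on the bench, one to each side of the fixture
- locator: aluminium locating block, about 0.25 kg; origin at the centre of its underside, z up, x along its length (the fixture's x axis). Body 70 (x) x 28 (y) x 32 mm tall; on top of it a centred upright grip 30 (x) x 22 (y) mm reaching from 32 to 76 mm above the origin. Each end face (x = -35 and +35 mm) has two horizontal half-round ribs, 2.5 mm proud, 5 and 17 mm above the underside
- end0 (a point): middle of the lower edge of the locating block's -x end, 35 mm from its origin
- end1 (a point): middle of the lower edge of the locating block's +x end, 35 mm from its origin
- slot (a point): centre of the slot's floor on the jig plate, 32 mm above the bench; x along the slot (the fixture's x axis), z up. The block's underside rests here at the start. Low side rails 50 mm long and 16 mm high guide the block's long sides with 1.5 mm play.
- ball0 (a point): tip ball (8 mm, spring-loaded along x, 23 mm above the slot's floor) at the -x end of the slot; it juts from a housing 26 mm wide, 28 mm high above the slot's floor and 44.5 to 64.5 mm from the slot's centre, and presses over the block's ribs. About 8 N upward at that end snaps a rib past it: raised 11 to 13 mm that end has passed one rib and sits there, raised over 24 mm both
- ball1 (a point): tip ball (8 mm, spring-loaded along x, 23 mm above the slot's floor) at the +x end of the slot; it juts from a housing 26 mm wide, 28 mm high above the slot's floor and 44.5 to 64.5 mm from the slot's centre, and presses over the block's ribs. About 8 N upward at that end snaps a rib past it: raised 11 to 13 mm that end has passed one rib and sits there, raised over 24 mm both
- jig_plate (a joint): lift of the steel jig plate (130 x 74 x 12 mm, 1.2 kg) on its dowels: 0 m lying on the base, positive upward; it rises if the block is pulled up with more than about 12 N, as pulling both ends at once does, or jerking; slow rocking, the other end kept low, does not
- oil_bottle: bystander: grey plastic bottle, 60 mm diameter, 110 mm tall, origin at the centre of its underside
- spanner: bystander: steel spanner 140 mm long lying flat, origin under its middle
- tin: bystander: open steel tin, 70 mm diameter, 60 mm tall, origin at the centre of its underside
Things that resemble listed ones, but are neither listed nor needed, are in the scene too. What is shaped like the blank0 but black or yellow is not meant.

How it is judged:
By the outcome, as a careful person would: the job done as asked, in the order asked, and still so for the second after the job is handed in, while the arm keeps its last pose, push and grip.
It also fails if it takes over 69 s, if anything falls off the work surface, if the arm or the gripper's body presses on something with over 40 N, if the wrist force passes 120 N, or if a joint passes its speed limit or range.

ROBOT

A 7-joint arm with a two-finger parallel gripper is mounted at the origin on the work surface. World frame = base frame: x ahead of the robot, y to its left, z up, the work surface at z = 0. Lengths are in m, angles in rad, forces in N, time in s.
With the tool pointing down it reaches from about 0.35 to 0.9 m from the base axis. Payload 8.1 kg.
Tool frame: the origin (TCP) lies on the centre line of the jaws, within the pads' length; the fingertips stand 22 mm ahead of it and the grasp point (between the pads) lies 3 mm ahead of it; z points along the fingers, y is the direction in which the jaws open and shut (so a half turn about z gives the same grasp; the last joint's range is limited). The gripper opens to 92 mm and grips with 3 to 60 N. Pads are 19 mm wide; open, the fingers measure 130 mm over their backs; the gripper's body (75 mm by 190 mm) begins 47 mm behind the grasp point.
Start: joints at [-0.103, 0.434, 0.025, 1.573, -0.012, 1.134, -0.075], TCP at [0.625, -0, 0.249] pointing down, gripper open.
Joint ranges: [-2.62, 2.62], [-0.44, 2.09], [-1.27, 1.32], [0.08, 2.57], [-1.32, 4.46], [0.12, 2], [-2.74, 2.74]. Speed limits (rad/s): [2.22, 2.22, 3.01, 3.01, 3.14, 3.14, 3.14].

INTERFACE

Orientations are given as a rotation vector (axis times angle).
In Python, from cell import arm gives the robot as it stands.
- The arm moves only by the shell command python3 -m pendant 'ROWS' [FORCE]. ROWS is JSON, a list that holds one entry, the list of rows, each a list of 7 numbers: the shift along the tool's x, y, z in units of 0.04 m (1.0 is 0.04 m), then the turn, a rotation vector about the tool's x, y, z in units of 0.08 rad (1.0 is 0.08 rad), then the closure, from 0 (fully open) to 1 (shut). In form: [[[tx, ty, tz, ax, ay, az, fingers], ...]]. A call has 1 to 20 rows; each row shifts and turns the commanded pose from where the row before left it, along the tool's axes as they then stand; what a row does not reach is not made up. A row lasts 1/12 s, in which the tool goes at most 41.7 mm and 7.16 degrees, less where a joint would pass 70% of its speed; a pose out of reach is approached as far as the arm can. A call with a number of a shift or a turn outside -1 to 1 is refused whole. A call with a gripper value outside its range is refused whole. The fingers move at their own pace and stop on an object; FORCE is the grip in N (left out, the last holds). Time passes only in rows, so rows that do not move let the fingers close. It gives the time, the measured TCP pose, the force and the opening at its end, in the units of the state.
- arm.observe(): the state, without advancing time (a new reading comes with each control period).
- arm.get_image(name): name is "scene" or "side" or "wrist"; returns a dict with "img" (384x512x3 uint8, red, green, blue), "z_map" (384x512 float32, m along the optical axis (not along the pixel's ray), 0 where there is no reading), "K" (3x3 intrinsics, pixels), "k1" (the pictures are not rectified: a ray, as slopes to the right and down, at radius r is drawn at 1 + k1 r^2 times it, then the intrinsics apply), "R" (3x3) and "t" (3): a world point X has camera coordinates R X + t. Camera axes: x right, y down, z forward; pixel columns grow to the right and rows downward; lengths in m; the calibration is good to about 2 mm. A picture is of the moment at which its call begins.
- arm.sign_off(): hands the job in, once; it reports no verdict.
The state is a dict: "clock": time; "joints": joint angles; "dq": joint speeds; "joint_efforts": joint torques, N m; "position": TCP position; "ee_rot": TCP orientation; "force": force on the tool from outside, world axes, zero at the start; "ft_torque": the same for the moment, N m; "width": opening from 0.0 (shut) to 1.0 (fully open).
Only numpy, scipy, OpenCV 4.12 (cv2) and the standard library are available. Lean on these libraries where they do the work, as an engineer would, in place of code of your own. Each camera call takes 0.05 s, during which the arm holds its last target.

## Working session

There is one attempt and no reset: what is moved stays moved. The work goes in short steps, Python scripts to look and compute and a shell command to move; the robot and the scene stay as the last step left them, time stands still between calls to the robot, and variables do not carry over. Pictures are saved under pics/ and viewed, and the job is handed in when it is done.

```bash
ls; mkdir -p pics; python3 - <<'E'
from cell import arm
import cv2,numpy as np
s=arm.observe();print(s)
for n in ("scene","side","wrist"):
    d=arm.get_image(n);np.savez("pics/%s0.npz"%n,**d)
    cv2.imwrite("pics/%s0.png"%n,d["img"][:,:,::-1]);print(n,d["K"].round(1).tolist(),d["k1"],d["R"].round(3).tolist(),d["t"].round(3))
E
```

```text
pics
{'clock': 0.0, 'joints': array([-0.10260651,  0.43521772,  0.02497383,  1.57410626, -0.01158715,
        1.13398794, -0.07510316]), 'dq': array([-0.00051696,  0.00141368, -0.00136296,  0.00212663, -0.00025099,
       -0.00087342,  0.00069435]), 'joint_efforts': array([ 3.89017032e-04, -6.67853522e+01,  9.84863900e-01, -3.14464223e+01,
       -6.05165795e-02,  4.27553023e-02,  1.12382318e-04]), 'position': array([ 6.24520893e-01, -5.49792967e-05,  2.47944677e-01]), 'ee_rot': array([-2.22080373e+00, -2.22066630e+00,  1.91168978e-03]), 'force': array([-0.22630868, -0.25279435, -0.00470037]), 'ft_torque': array([-0.03380428,  0.03579349,  0.0280916 ]), 'width': 0.9992402239803196}
scene [[430.4, 0.0, 256.0], [0.0, 430.4, 194.9], [0.0, 0.0, 1.0]] -0.13048636936128633 [[-0.641, 0.768, -0.001], [0.514, 0.428, -0.743], [-0.57, -0.477, -0.669]] [ 0.338 -0.248  1.569]
side [[467.4, 0.0, 255.8], [0.0, 467.4, 180.9], [0.0, 0.0, 1.0]] 0.0555913979985927 [[0.896, -0.443, 0.008], [-0.286, -0.591, -0.754], [0.339, 0.674, -0.656]] [-0.492  0.208  1.029]
wrist [[309.8, 0.0, 258.4], [0.0, 309.8, 192.3], [0.0, 0.0, 1.0]] -0.08110719103929363 [[1.0, -0.0, -0.001], [-0.0, -0.953, 0.304], [-0.001, -0.304, -0.953]] [-0.624 -0.037  0.391]
```

View pics/scene0.png

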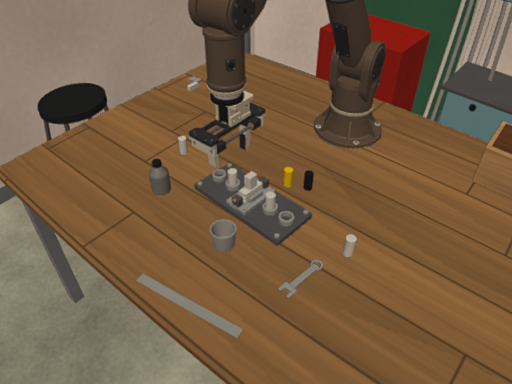

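View pics/side0.png

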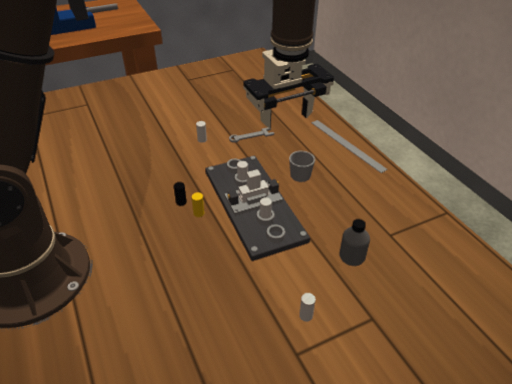

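View pics/wrist0.png

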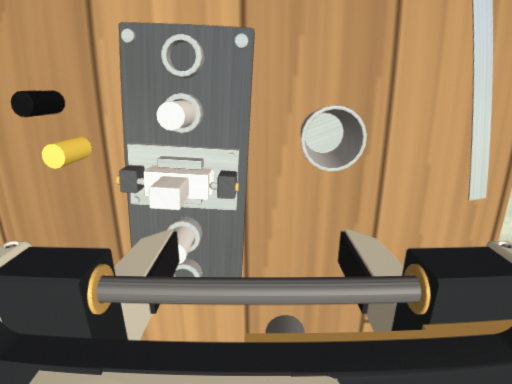

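The scene view shows:
- **Spare blanks:** white, at (183,145) and (349,245).
- **Loaded blanks:** at (232,177) and (270,201).
- **Empty nests:** the outer ones, at (219,175) and (286,218).
- **Could be mistaken for blanks:** yellow at (288,177), black at (308,180), and the block's pale grip at (250,182).

I choose the two white cylinders standing on bare bench. Next I'll measure them and check close crops.

```bash
cat > h.py <<'E'
import numpy as np,cv2
def load(n): 
    d=np.load(n);return {k:d[k] for k in d.files}
def ray(d,uv,z):
    uv=np.asarray(uv,float).reshape(-1,1,2)
    n=cv2.undistortPoints(uv,d["K"],np.array([float(d["k1"]),0,0,0])).reshape(-1,2)
    w=np.c_[n,np.ones(len(n))]@d["R"]
    c=-d["R"].T@d["t"]
    return c+w*((z-c[2])/w[:,2])[:,None]
def cloud(d):
    H,W=d["z_map"].shape
    vv,uu=np.mgrid[:H,:W]
    n=cv2.undistortPoints(np.stack([uu,vv],-1).reshape(-1,1,2).astype(float),d["K"],np.array([float(d["k1"]),0,0,0])).reshape(-1,2)
    z=d["z_map"].reshape(-1,1)
    P=(np.c_[n,np.ones(len(n))]*z-d["t"])@d["R"]
    P[z[:,0]<=0]=np.nan
    return P.reshape(H,W,3)
E
python3 - <<'E'
from h import *
for n in ("scene","side","wrist"):
    d=load("pics/%s0.npz"%n);P=cloud(d);im=d["img"].astype(int)
    hsv=cv2.cvtColor(d["img"],cv2.COLOR_RGB2HSV)
    m=(hsv[...,1]<60)&(hsv[...,2]>110)&(P[...,2]>0.01)&(P[...,2]<0.12)&(P[...,0]>.3)
    k,l,st,c=cv2.connectedComponentsWithStats(m.astype(np.uint8))
    for i in range(1,k):
        if st[i,4]<15: continue
        p=P[l==i];zt=np.nanpercentile(p[:,2],95);t=p[p[:,2]>zt-.006]
        b=(t.min(0)+t.max(0))/2
        print(n,c[i].round(),st[i,4],"ztop%.3f"%zt,"mid",b.round(4),"mean",t.mean(0).round(4))
d=load("pics/scene0.npz");a=cv2.resize(d["img"][120:280,160:370],None,fx=3.6,fy=3.6,interpolation=2)
cv2.imwrite("pics/c1.png",a[:,:,::-1])
d=load("pics/side0.npz");a=cv2.resize(d["img"][100:330,150:400],None,fx=2.6,fy=2.6,interpolation=2)
cv2.imwrite("pics/c2.png",a[:,:,::-1])
E
```

```text
scene [21. 43.] 977 ztop0.115 mid [ 0.4171 -1.6492  0.1144] mean [ 0.4189 -1.6521  0.1142]
scene [182. 144.] 111 ztop0.059 mid [ 0.4917 -0.3485  0.0582] mean [ 0.4929 -0.3484  0.0581]
scene [156. 173.] 47 ztop0.089 mid [ 0.6779 -0.2532  0.0861] mean [ 0.6782 -0.2525  0.0859]
scene [219. 174.] 74 ztop0.039 mid [ 0.5283 -0.146   0.0373] mean [ 0.5302 -0.1437  0.0371]
scene [232. 178.] 202 ztop0.081 mid [ 0.5304 -0.0867  0.0793] mean [ 0.5324 -0.0863  0.0795]
scene [256. 194.] 903 ztop0.106 mid [ 0.5362 -0.0108  0.1056] mean [ 0.5384 -0.0101  0.1066]
scene [230. 201.] 29 ztop0.033 mid [ 0.5912 -0.0418  0.0306] mean [ 0.5929 -0.0436  0.0306]
scene [286. 217.] 98 ztop0.039 mid [0.5471 0.1236 0.0372] mean [0.548  0.1241 0.0368]
scene [224. 228.] 279 ztop0.060 mid [0.7053 0.0368 0.0589] mean [0.7045 0.0369 0.0586]
scene [276. 235.] 18 ztop0.024 mid [0.6065 0.1379 0.0226] mean [0.608  0.138  0.0227]
scene [349. 244.] 186 ztop0.060 mid [0.5233 0.31   0.058 ] mean [0.5233 0.3099 0.0581]
side [485.  11.] 1327 ztop0.104 mid [1.9265 0.5247 0.1092] mean [1.9274 0.5145 0.1076]
side [97.  7.] 23 zto
[... 969 characters left out ...]
.] 128 ztop0.062 mid [ 0.4891 -0.3509  0.0597] mean [ 0.4889 -0.351   0.0597]
wrist [127.  35.] 186 ztop0.026 mid [0.4812 0.1483 0.0229] mean [0.4822 0.1476 0.0238]
wrist [182.  55.] 950 ztop0.038 mid [0.5425 0.1245 0.0361] mean [0.5435 0.1241 0.0369]
wrist [241.  40.] 189 ztop0.026 mid [0.6053 0.1405 0.0228] mean [0.6054 0.14   0.0239]
wrist [181. 162.] 8400 ztop0.107 mid [ 0.5341 -0.0107  0.1051] mean [ 0.5349 -0.0098  0.1067]
wrist [330. 144.] 1161 ztop0.060 mid [0.703  0.0393 0.0578] mean [0.7028 0.038  0.0589]
wrist [126. 115.] 15 ztop0.020 mid [0.4699 0.0631 0.0184] mean [0.4699 0.0624 0.0189]
wrist [188. 243.] 1217 ztop0.078 mid [ 0.5386 -0.085   0.0766] mean [ 0.539  -0.0835  0.0776]
```

View pics/c1.png

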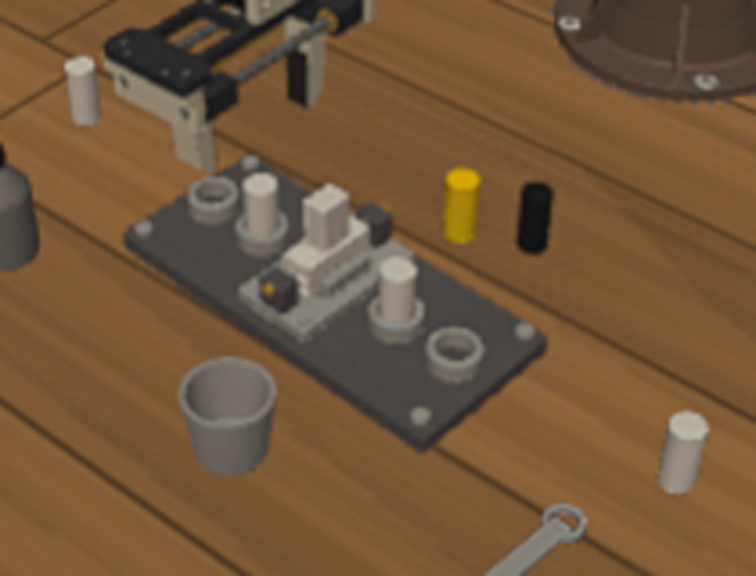

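View pics/c2.png

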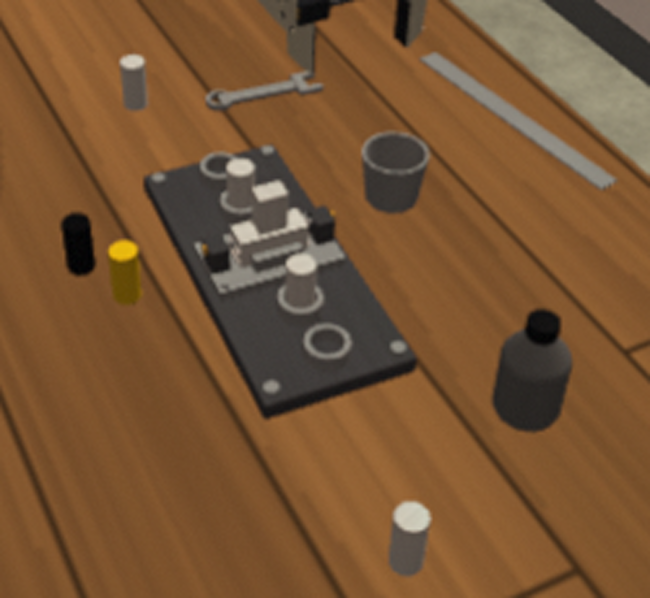

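Both spares check out: plain white-metal cylinders on bare bench, with pocket0 and pocket3 empty. I'll move part of the way for a close wrist view of the +y spare and pocket3.

```bash
python3 -m pendant '[[[0.8,-0.5,0,0,0,0,0],[0.8,-0.5,0,0,0,0,0],[0.8,-0.5,0,0,0,0,0],[0.8,-0.5,0,0,0,0,0],[0.8,-0.4,0,0,0,0,0],[0,0,0,0,0,0.79,0],[0,0,0,0,0,0,0],[0,0,0,0,0,0,0]]]' 20
cat > pic.py <<'E'
import sys
from h import *
from cell import arm
def snap(n,tag):
    d=arm.get_image(n);np.savez("pics/%s%s.npz"%(n,tag),**d);cv2.imwrite("pics/%s%s.png"%(n,tag),d["img"][:,:,::-1]);return d
def tops(d,zlo,zhi,minpx=15,smax=60,vmin=110):
    P=cloud(d);hsv=cv2.cvtColor(d["img"],cv2.COLOR_RGB2HSV)
    m=(hsv[...,1]<smax)&(hsv[...,2]>vmin)&(P[...,2]>zlo)&(P[...,2]<zhi)&(P[...,0]>.3)&(P[...,0]<.8)&(abs(P[...,1])<.45)
    k,l,st,c=cv2.connectedComponentsWithStats(m.astype(np.uint8))
    for i in range(1,k):
        if st[i,4]<minpx: continue
        cs,_=cv2.findContours((l==i).astype(np.uint8),0,1)
        cc=max(cs,key=len)[:,0].astype(float)
        q=ray(d,cc,(zlo+zhi)/2)[:,:2].astype(np.float32)
        (x,y),r=cv2.minEnclosingCircle(q.reshape(-1,1,2)*1000)
        p=P[l==i];print(c[i].round(),st[i,4],"circ",round(x,1),round(y,1),"r",round(r,1),"mean",(p.mean(0)*1000).round(1))
E
python3 - <<'E'
from pic import *
d=snap("wrist","1")
tops(d,.052,.066);tops(d,.032,.042)
s=arm.observe();print(s["clock"],s["position"],s["ee_rot"])
E
```

```text
clock: 0.82
position: [0.5291, 0.1596, 0.2487]
ee_rot: [2.288, 2.152, -0.001]
force: [0.3, -0.5, 0.1]
width: 0.998
[239.  23.] 690 circ 519.0 310.4 r 14.0 mean [519.1 310.7  59. ]
[410. 241.] 180 circ 703.5 59.1 r 27.5 mean [703.6  67.8  58.5]
[271. 244.] 122 circ 539.0 68.3 r 13.1 mean [538.5  74.9  59. ]
[250. 310.] 197 circ 504.2 -16.4 r 16.5 mean [507.9 -13.   62.7]
[293. 309.] 171 circ 564.5 -17.8 r 15.1 mean [561.  -16.1  62.5]
[231. 312.] 15 circ 481.1 -15.8 r 7.5 mean [482.4 -17.8  58.7]
[272. 197.] 528 circ 542.8 124.9 r 22.1 mean [542.6 125.4  36.7]
[271. 238.] 410 circ 538.9 66.2 r 22.3 mean [538.6  72.8  36.7]
[407. 231.] 20 circ 710.5 69.5 r 7.8 mean [709.7  70.   36.8]
[313. 273.] 35 circ 590.9 18.7 r 5.4 mean [591.8  16.8  34.6]
0.8667 [0.5294233  0.15891392 0.24860526] [ 2.28962944e+00  2.15015137e+00 -7.44073832e-04]
```

View pics/wrist1.png

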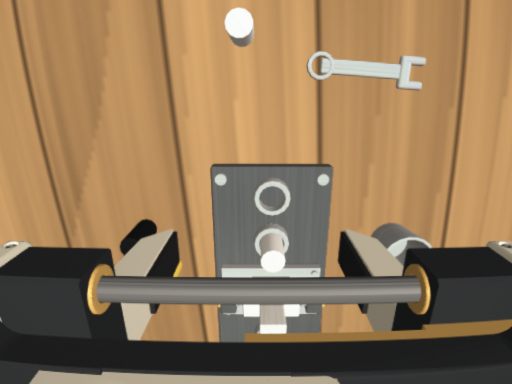

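In the wrist view the blank's top is at (239,23), with circle r = 14.0 mm at x/y = (519,310). The pocket3 ring is at (272,197), with r = 22.1 mm at (543,125). I'll move above the blank.

```bash
python3 -m pendant '[[[0.76,-0.1,0.5,0,0,0,0.3],[0.75,-0.1,0.5,0,0,0,0.3],[0.75,-0.1,0.5,0,0,0,0.3],[0.75,-0.1,0.5,0,0,0,0.3],[0.75,-0.1,0.5,0,0,0,0.3],[0,0,0.47,0,0,0,0.3],[0,0,0,0,0,0,0.3],[0,0,0,0,0,0,0.3]]]'
```

```text
clock: 1.53
position: [0.519, 0.3093, 0.129]
ee_rot: [2.291, 2.148, -0.005]
force: [-0.8, -0.2, -0.2]
width: 0.702
```

```bash
python3 -m pendant '[[[0.03,0,0.5,0,0,0,0.3],[0,0,0.5,0,0,0,0.3],[0,0,0.5,0,0,0,0.3],[0,0,0.3,0,0,0,0.3],[0,0,0.23,0,0,0,0.3],[0,0,0,0,0,0,0.3],[0,0,0,0,0,0,1],[0,0,0,0,0,0,1],[0,0,0,0,0,0,1],[0,0,0,0,0,0,1],[0,0,0,0,0,0,1],[0,0,0,0,0,0,1]]]' 25
```

```text
clock: 2.53
position: [0.5188, 0.3127, 0.0491]
ee_rot: [2.29, 2.15, 0.001]
force: [0.5, 0.3, 0.1]
width: 0.313
```

```bash
python3 -m pendant '[[[0,0,-0.4,0,0,0,1],[0,0,-0.5,0,0,0,1],[0,0,-0.6,0,0,0,1],[0,0,-0.5,0,0,0,1],[0,0,0,0,0,0,1],[0,0,0,0,0,0,1]]]'
python3 - <<'E'
from pic import *
print(arm.observe()["position"])
for n in("side","scene"):
    d=snap(n,"2");tops(d,.125-0.048+.012-.05,.16)
    s=arm.observe();print(s["position"],s["ee_rot"],s["width"])
E
```

```text
clock: 3.03
position: [0.5192, 0.3129, 0.1298]
ee_rot: [2.29, 2.15, 0.004]
force: [0.6, -0.9, -1.3]
width: 0.299
[0.51918635 0.31294884 0.12980669]
[199. 100.] 42 circ 542.3 374.0 r 15.5 mean [520.9 308.8 140.6]
[242. 164.] 68 circ 530.7 43.1 r 16.6 mean [539.9  64.2  78.7]
[253. 173.] 84 circ 539.1 -2.9 r 18.1 mean [534.7 -12.3 107.6]
[251. 188.] 187 circ 511.6 -57.7 r 44.3 mean [529.3 -14.6  62.2]
[256. 196.] 53 circ 509.8 -78.8 r 22.6 mean [534.  -31.9  48.5]
[265. 201.] 82 circ 520.6 -105.0 r 14.0 mean [529.7 -87.6  80.4]
[308. 299.] 130 circ 471.8 -372.9 r 12.9 mean [ 489.  -350.8   59.6]
[0.51848193 0.31245839 0.12859889] [2.29044598e+00 2.15011996e+00 1.05422649e-04] 0.3012803380849791
[182. 140.] 63 circ 538.1 -291.4 r 26.4 mean [ 494.9 -346.3   53.4]
[156. 173.] 50 circ 694.9 -228.5 r 19.6 mean [ 681.3 -250.4   78.9]
[232. 176.] 138 circ 568.5 -52.9 r 37.8 mean [536.3 -82.9  65.2]
[251. 187.] 438 circ 567.8 6.4 r 61.5 mean [543.7  -5.5  70.6]
[270. 199.] 154 circ 576.7 86.5 r 34.2 mean [545.6  66.5  65.8]
[224. 227.] 182 circ 733.9 64.6 r 34.2 mean [697.1  32.6  54.3]
[355. 229.] 73 circ 523.0 314.1 r 28.2 mean [529.  318.3 101.2]
[0.5181038  0.31214709 0.12792352] [-2.29046556e+00 -2.15002564e+00  2.02891168e-03] 0.30297665809658375
```

View pics/side2.png

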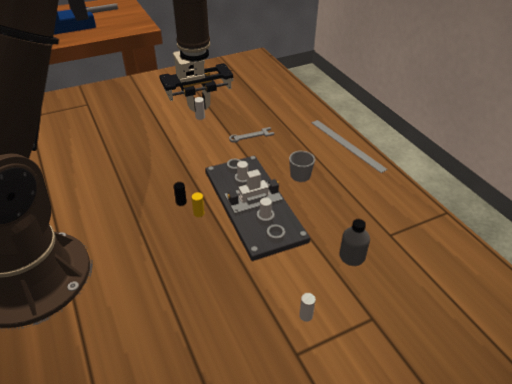

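```bash
python3 -m pendant '[[[-0.4,0.1,0,0,0,0,1],[-0.7,0.1,0,0,0,0,1],[-0.8,0.16,0,0,0,0,1],[-0.8,0.16,0,0,0,0,1],[-0.8,0.17,0,0,0,0,1],[-0.7,0.1,0,0,0,0,1],[-0.4,0.1,0,0,0,0,1],[0,0,0,0,0,0,1],[0,0,0,0,0,0,1],[0,0,0,0,0,0,1]]]'
python3 - <<'E'
from pic import *
for n in("side","scene"):
    d=snap(n,"3")
    s=arm.observe();print(s["position"],s["ee_rot"],s["force"])
    r=(130,230,140,210) if n=="side" else (140,240,230,350)
    a=d["img"][r[0]:r[1],(r[2]+60 if n=="side" else r[2]):(r[3]+110 if n=="side" else r[3])]
    cv2.imwrite("pics/c3%s.png"%n,cv2.resize(a,None,fx=5,fy=5,interpolation=2)[:,:,::-1])
E
```

```text
clock: 3.97
position: [0.5419, 0.1276, 0.1279]
ee_rot: [-2.289, -2.15, 0.001]
force: [0.6, 0.8, -1.3]
width: 0.301
[0.54198596 0.1280814  0.128134  ] [-2.28795165e+00 -2.15127198e+00  6.81914435e-04] [ 0.14378599  1.08265257 -1.02962821]
[0.54206239 0.12818429 0.12825826] [-2.28772881e+00 -2.15179938e+00  4.21080845e-04] [-0.68754664 -0.02341424 -0.35741036]
```

View pics/c3side.png

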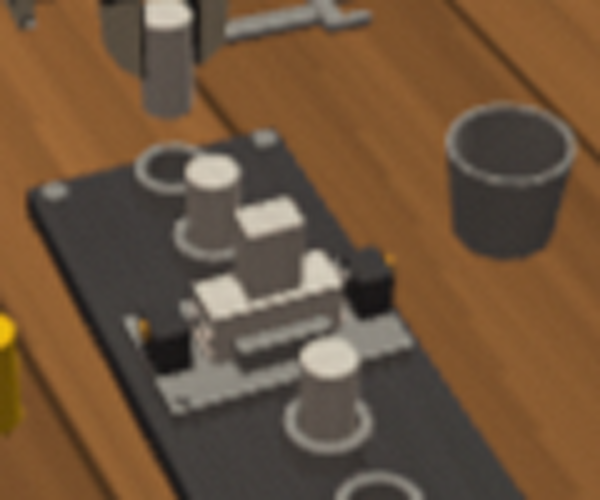

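View pics/c3scene.png

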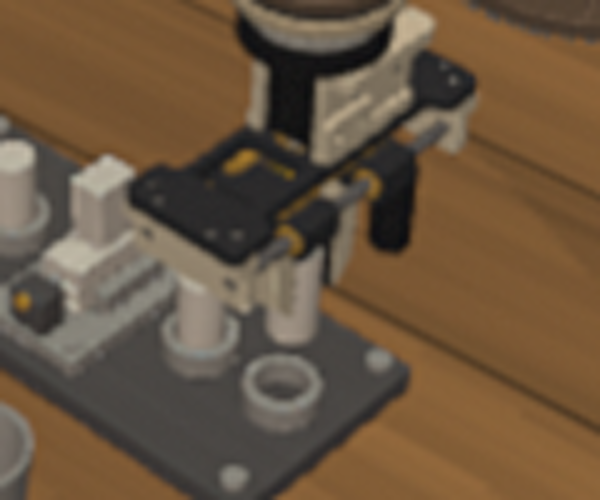

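```bash
python3 -m pendant '[[[-0.03,0.01,0.4,0,0,0,1],[0,0,0.4,0,0,0,1],[0,0,0.2,0,0,0,1],[0,0,0.1,0,0,0,1],[0,0,0.1,0,0,0,1],[0,0,0,0,0,0,1],[0,0,0,0,0,0,1]]]'
python3 - <<'E'
from pic import *
for n in("side","scene"):
    d=snap(n,"4")
    s=arm.observe();print(s["position"],s["force"],s["ft_torque"])
    r=(130,230,140,210) if n=="side" else (140,240,230,350)
    a=d["img"][r[0]:r[1],(r[2]+60 if n=="side" else r[2]):(r[3]+110 if n=="side" else r[3])]
    cv2.imwrite("pics/c4%s.png"%n,cv2.resize(a,None,fx=5,fy=5,interpolation=2)[:,:,::-1])
E
```

```text
clock: 4.65
position: [0.5431, 0.1258, 0.0811]
ee_rot: [2.29, 2.15, 0.001]
force: [0.3, -0.0, -0.3]
width: 0.301
[0.54322292 0.12568741 0.08126159] [ 0.21941838  0.84414327 -0.31491863] [-0.0025049   0.02623342  0.00984527]
[0.54328739 0.12565357 0.08137321] [ 0.22013896  0.1837895  -0.98975855] [ 0.08124457  0.04789127 -0.02106584]
```

View pics/c4side.png

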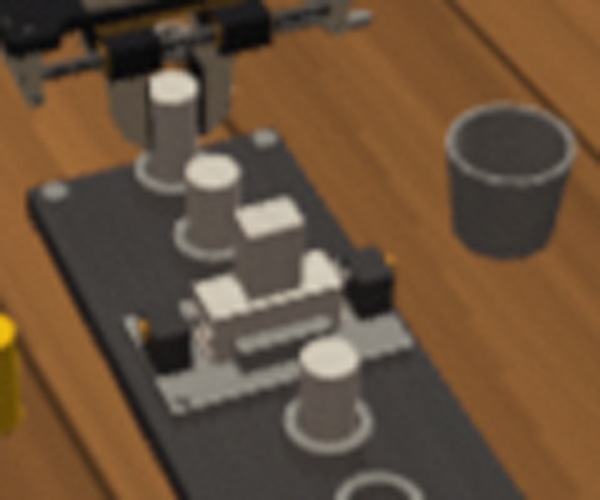

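View pics/c4scene.png

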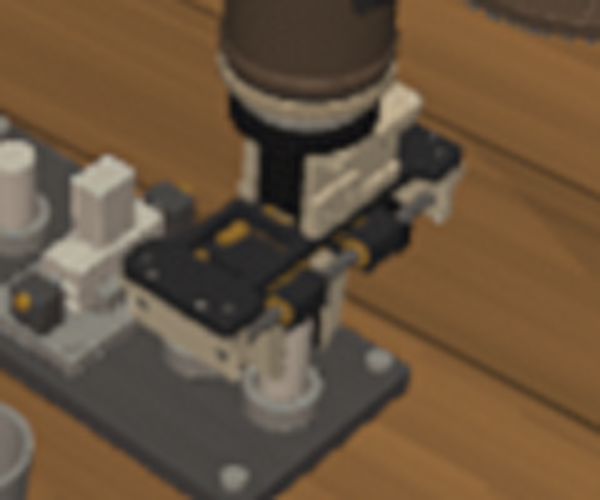

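The blank is in the pocket3 ring with no contact force. I'll seat it, release it and rise.

```bash
python3 -m pendant '[[[0,0,0.15,0,0,0,1],[0,0,0.1,0,0,0,1],[0,0,0.06,0,0,0,1],[0,0,0,0,0,0,1],[0,0,0,0,0,0,1]]]'; python3 -m pendant '[[[0,0,0,0,0,0,0.4],[0,0,0,0,0,0,0.4],[0,0,0,0,0,0,0.4],[0,0,0,0,0,0,0.4]]]'
```

```text
clock: 5.17
position: [0.5431, 0.1255, 0.0689]
ee_rot: [2.29, 2.15, 0.001]
force: [-3.0, -1.2, 9.3]
width: 0.301
clock: 5.5
position: [0.5428, 0.1254, 0.0681]
ee_rot: [-2.291, -2.15, 0.0]
force: [0.8, 0.5, -0.4]
width: 0.54
```

```bash
python3 -m pendant '[[[0,0,-0.4,0,0,0,0.3],[0,0,-0.8,0,0,0,0.3],[0,0,-0.8,0,0,0,0.3],[0,0,-0.8,0,0,0,0.3],[-0.6,0,-0.8,0,0,0,0.3],[-0.88,0,-0.6,0,0,0,0.3],[-0.88,0,-0.3,0,0,0,0.3],[-0.88,0,0,0,0,0,0.3],[-0.88,0,0,0,0,0,0.3],[-0.88,-0.1,0,0,0,0,0.3],[-0.88,-0.08,0,0,0,0,0.3],[-0.88,0,0,0,0,0,0.3],[-0.88,0,0,0,0,0,0.3],[-0.88,0,0,0,0,0,0.3],[-0.88,0,0,0,0,0,0.3],[-0.88,0,0,0,0,0,0.3],[0,0,0,0,0,0,0.3],[0,0,0,0,0,0,0.3],[0,0,0,0,0,0,0.3]]]'
python3 - <<'E'
from pic import *
d=snap("wrist","5")
tops(d,.052,.066);tops(d,.032,.042)
for n in("side","scene"): snap(n,"5")
s=arm.observe();print(s["clock"],s["position"],s["ee_rot"])
E
```

```text
clock: 7.08
position: [0.5097, -0.2831, 0.2474]
ee_rot: [-2.29, -2.149, -0.0]
force: [0.2, 0.5, -0.7]
width: 0.702
[244. 231.] 450 circ 488.6 -347.8 r 14.8 mean [ 488.5 -347.8   58.8]
[265.  40.] 680 circ 525.4 -145.8 r 21.7 mean [ 525.5 -145.4   37.1]
[246. 216.] 66 circ 489.4 -343.5 r 12.3 mean [ 490.6 -338.1   37. ]
7.2333 [ 0.51018745 -0.28206057  0.24774834] [-2.28769489e+00 -2.15247945e+00 -8.48064199e-04]
```

View pics/wrist5.png

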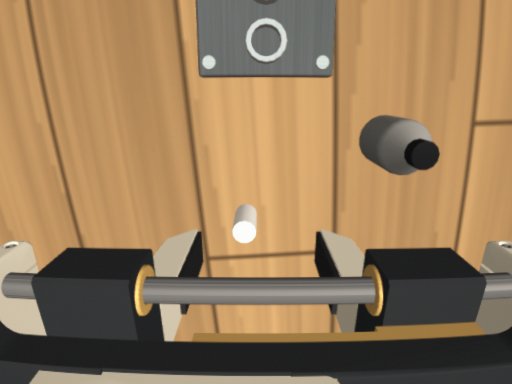

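View pics/scene5.png

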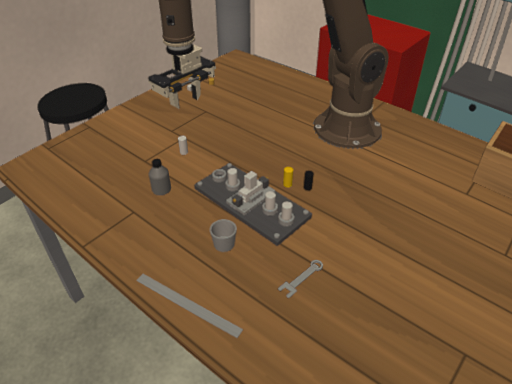

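The wrist view shows the second spare at (244,231) and the pocket0 ring at (266,40). The scene view shows pocket3's new blank standing at (287,211). Now I'll grasp the second spare.

```bash
python3 -m pendant '[[[-0.5,-0.14,0.6,0,0,0,0.3],[-0.6,-0.14,0.6,0,0,0,0.3],[-0.59,-0.14,0.6,0,0,0,0.3],[0,0,0.6,0,0,0,0.3],[0,0,0.54,0,0,0,0.3],[0,0,0,0,0,0,0.3],[0,0,0,0,0,0,0.3]]]'
python3 - <<'E'
from cell import arm
for i in range(3):arm.get_image("wrist");print(arm.observe()["position"])
E
```

```text
clock: 7.82
position: [0.4887, -0.3487, 0.1297]
ee_rot: [-2.287, -2.15, 0.0]
force: [0.6, -0.6, 0.4]
width: 0.7
[ 0.4894711  -0.34931506  0.13099503]
[ 0.48988169 -0.34969527  0.13167841]
[ 0.4899885  -0.34999213  0.1319949 ]
```

```bash
python3 -m pendant '[[[0,0,0.5,0,0,0,0.3],[0,0,0.5,0,0,0,0.3],[0,0,0.5,0,0,0,0.3],[0,0,0.3,0,0,0,0.3],[0,0,0.25,0,0,0,0.3],[0,0,0,0,0,0,0.3],[0,0,0,0,0,0,1],[0,0,0,0,0,0,1],[0,0,0,0,0,0,1],[0,0,0,0,0,0,1],[0,0,0,0,0,0,1],[0,0,0,0,0,0,1]]]' 25
python3 -m pendant '[[[0,0,-0.4,0,0,0,1],[0,0,-0.5,0,0,0,1],[0,0,-0.6,0,0,0,1],[0,0,-0.5,0,0,0,1],[0,0,0,0,0,0,1],[0,0,0,0,0,0,1]]]'
python3 - <<'E'
from cell import arm
for i in range(4):arm.get_image("wrist");print(arm.observe()["position"])
E
```

```text
clock: 8.97
position: [0.4889, -0.3502, 0.0486]
ee_rot: [2.29, 2.15, 0.0]
force: [-0.3, 0.3, 0.2]
width: 0.313
clock: 9.47
position: [0.4892, -0.3505, 0.1293]
ee_rot: [2.289, 2.148, 0.001]
force: [0.2, 0.8, -1.8]
width: 0.297
[ 0.48859221 -0.34994824  0.12812965]
[ 0.48818532 -0.34972991  0.12743399]
[ 0.48801625 -0.34965801  0.12710484]
[ 0.48801424 -0.34963547  0.12698839]
```

```bash
python3 -m pendant '[[[0.4,0.05,0,0,0,0,1],[0.7,0.1,0,0,0,0,1],[0.8,0.1,0,0,0,0,1],[0.8,0.1,0,0,0,0,1],[0.8,0.1,0,0,0,0,1],[0.7,0.1,0,0,0,0,1],[0.5,0.05,0,0,0,0,1],[0.41,0,0,0,0,0,1],[0,0,0,0,0,0,1],[0,0,0,0,0,0,1],[0,0,0,0,0,0,1]]]'
python3 - <<'E'
from pic import *
for n,r in(("side",(160,250,220,320)),("scene",(130,220,170,270))):
    d=snap(n,"6")
    s=arm.observe();print(s["position"],s["ee_rot"],s["force"])
    a=d["img"][r[0]:r[1],r[2]:r[3]]
    cv2.imwrite("pics/c6%s.png"%n,cv2.resize(a,None,fx=6,fy=6,interpolation=2)[:,:,::-1])
E
```

```text
clock: 10.58
position: [0.5251, -0.1484, 0.1277]
ee_rot: [-2.291, -2.149, 0.002]
force: [-0.5, -0.6, -2.7]
width: 0.304
[ 0.52512518 -0.14882273  0.1277983 ] [-2.29192289e+00 -2.14842965e+00  1.51707755e-03] [-0.16329327 -0.58722394 -1.20501869]
[ 0.52517862 -0.14896113  0.12790147] [-2.29253668e+00 -2.14795710e+00  1.24237898e-03] [-0.10589531  0.3913311  -0.56302066]
```

View pics/c6side.png

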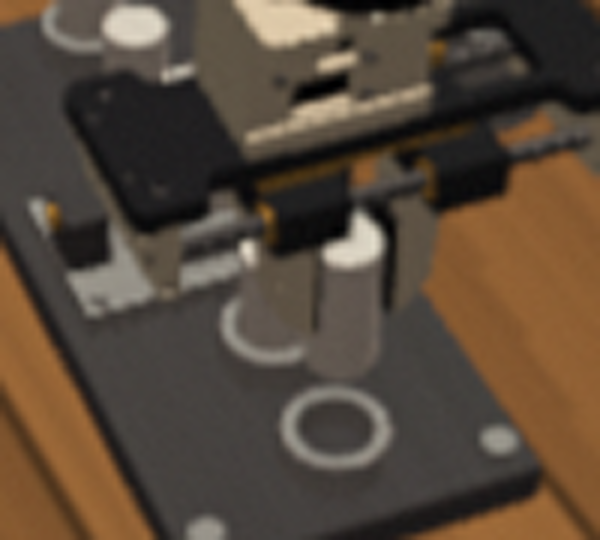

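View pics/c6scene.png

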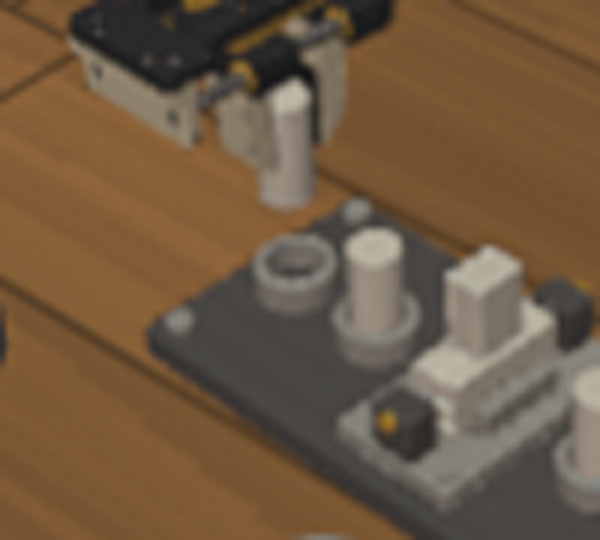

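```bash
python3 -m pendant '[[[0.02,0.01,0.4,0,0,0,1],[0,0,0.4,0,0,0,1],[0,0,0.2,0,0,0,1],[0,0,0.1,0,0,0,1],[0,0,0.07,0,0,0,1],[0,0,0,0,0,0,1],[0,0,0,0,0,0,1]]]'
python3 - <<'E'
from pic import *
for n,r in(("side",(160,250,220,320)),("scene",(130,220,170,270))):
    d=snap(n,"7")
    s=arm.observe();print(s["position"],s["ft_torque"],s["force"])
    a=d["img"][r[0]:r[1],r[2]:r[3]]
    cv2.imwrite("pics/c7%s.png"%n,cv2.resize(a,None,fx=6,fy=6,interpolation=2)[:,:,::-1])
E
```

```text
clock: 11.27
position: [0.5263, -0.1472, 0.0818]
ee_rot: [2.291, 2.149, 0.001]
force: [0.2, 1.0, -1.3]
width: 0.301
[ 0.52642739 -0.1471094   0.08201141] [ 0.02201228 -0.07579145 -0.02626634] [-0.41596909  0.32045869 -0.3078238 ]
[ 0.52642901 -0.14702672  0.08201319] [-0.01406349 -0.00413089  0.05138899] [-0.12880007 -0.16289444 -1.87052428]
```

View pics/c7side.png

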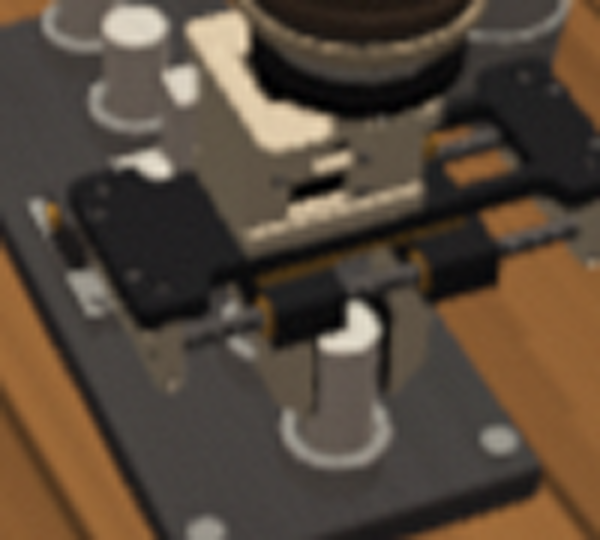

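View pics/c7scene.png

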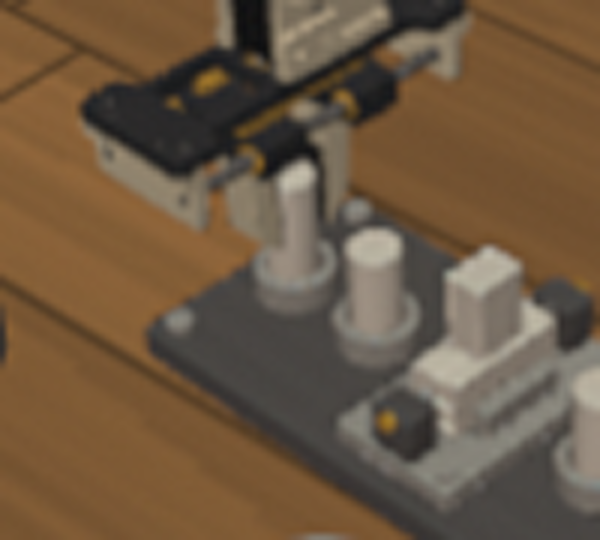

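```bash
python3 -m pendant '[[[0,0,0.15,0,0,0,1],[0,0,0.1,0,0,0,1],[0,0,0.07,0,0,0,1],[0,0,0,0,0,0,1],[0,0,0,0,0,0,0.4],[0,0,0,0,0,0,0.4],[0,0,0,0,0,0,0.4],[0,0,0,0,0,0,0.4]]]'
python3 -m pendant '[[[0,0,-0.4,0,0,0,0.4],[0,0,-0.8,0,0,0,0.4],[0,0,-0.8,0,0,0,0.4],[0,0,-0.8,0,0,0,0.4],[0.4,0,-0.8,0,0,0,0.4],[0.6,0.2,-0.4,0,0,0,0.4],[0,0,0,0,0,0,0.4],[0,0,0,0,0,0,0.4]]]'
python3 - <<'E'
from pic import *
d=snap("wrist","8")
tops(d,.10,.113);tops(d,.058,.068);tops(d,.074,.084)
snap("scene","8");snap("side","8")
s=arm.observe();print(s["clock"],s["position"],s["ee_rot"],s["width"])
E
```

```text
clock: 12.03
position: [0.526, -0.1468, 0.0685]
ee_rot: [-2.291, -2.15, 0.0]
force: [-0.3, 0.0, 0.3]
width: 0.543
clock: 12.7
position: [0.5376, -0.1059, 0.2297]
ee_rot: [2.286, 2.152, 0.003]
force: [-0.8, -0.3, -1.5]
width: 0.599
[247.  80.] 1089 circ 534.1 -10.9 r 17.6 mean [534.  -10.9 107.1]
[249.   7.] 71 circ 538.6 59.1 r 13.2 mean [539.1  53.   62.7]
[425.  33.] 599 circ 700.3 37.8 r 34.4 mean [701.7  26.1  59.3]
[250.  84.] 1324 circ 533.7 -11.5 r 37.0 mean [535.8 -12.4  63.2]
[192.  82.] 378 circ 482.4 -6.9 r 13.0 mean [481.   -6.6  59.3]
[307.  82.] 383 circ 589.2 -13.5 r 13.4 mean [589.3 -13.6  59.3]
[249. 150.] 38 circ 529.7 -77.9 r 11.3 mean [530.7 -73.9  63.5]
[250. 208.] 80 circ 526.2 -142.9 r 13.3 mean [ 527.3 -135.2   62.9]
[248.   3.] 150 circ 538.3 54.4 r 10.4 mean [538.2  52.8  78.4]
[248. 164.] 660 circ 529.6 -85.2 r 14.0 mean [529.5 -85.1  79.1]
[249. 223.] 572 circ 526.2 -144.8 r 14.7 mean [ 525.9 -144.9   78.9]
12.85 [ 0.53569455 -0.10817132  0.22765029] [-2.29075523 -2.14840991  0.0024098 ] 0.6029128063019635
```

View pics/wrist8.png

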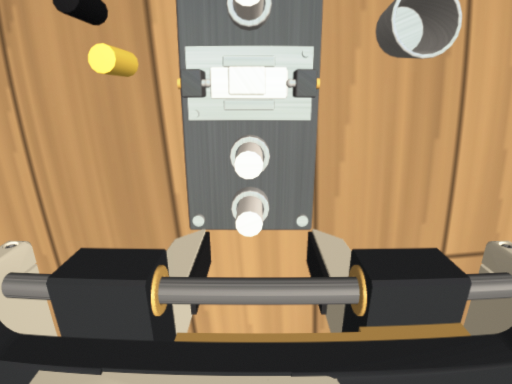

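View pics/side8.png

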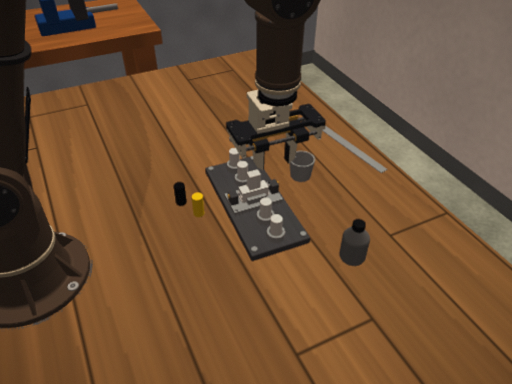

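Both new blanks stand seated, with their tops at about 0.079 m. The block's grip top is at (247,80), i.e. (534,-11) mm, and the gripper is aligned with it. I'll go above it and then down.

```bash
python3 -m pendant '[[[0.5,-0.05,0.2,0,0,0,0.5],[0.7,-0.05,0.4,0,0,0,0.5],[0.7,-0.05,0.5,0,0,0,0.5],[0.51,-0.06,0.5,0,0,0,0.5],[0,0,0.36,0,0,0,0.5],[0,0,0,0,0,0,0.5],[0,0,0,0,0,0,0.5],[0,0,0,0,0,0,0.5]]]'
python3 - <<'E'
from pic import *
for i in range(3):
    d=arm.get_image("wrist");s=arm.observe();print(s["position"],s["ee_rot"],s["width"])
for n,r in(("side",(130,220,205,305)),("scene",(130,220,200,300))):
    d=snap(n,"9")
    s=arm.observe();print(s["position"])
    a=d["img"][r[0]:r[1],r[2]:r[3]]
    cv2.imwrite("pics/c9%s.png"%n,cv2.resize(a,None,fx=6,fy=6,interpolation=2)[:,:,::-1])
E
```

```text
clock: 13.52
position: [0.5344, -0.0123, 0.1506]
ee_rot: [2.292, 2.147, -0.001]
force: [0.0, 0.5, -0.2]
width: 0.5
[ 0.53476594 -0.01219185  0.15095386] [2.29210033e+00 2.14680230e+00 6.26362578e-04] 0.5027888741718658
[ 0.5348604  -0.01201329  0.1510976 ] [2.29186896e+00 2.14683329e+00 1.29056016e-03] 0.4964914580670099
[ 0.53486158 -0.01177693  0.15113076] [2.29158312e+00 2.14713386e+00 1.65325022e-03] 0.5009635737293453
[ 0.53477868 -0.0115322   0.1510489 ]
[ 0.53466874 -0.01133315  0.15094391]
```

View pics/c9side.png

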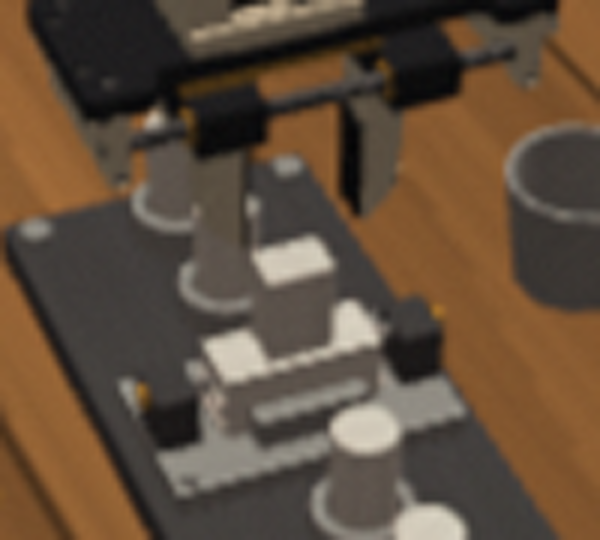

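View pics/c9scene.png

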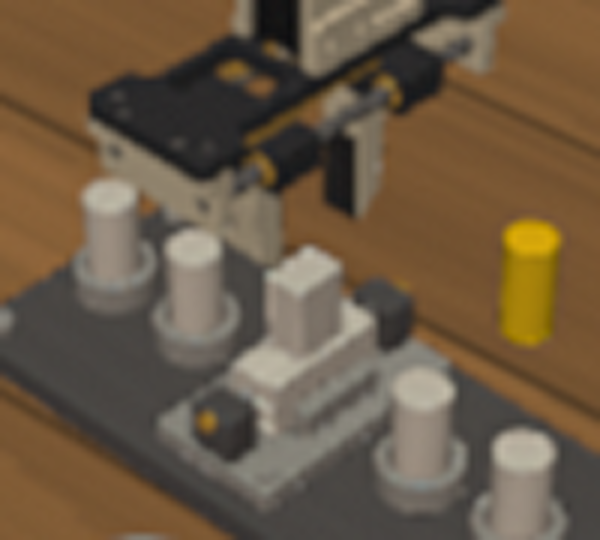

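```bash
python3 -m pendant '[[[0.02,-0.01,0.5,0,0,0,0.5],[0,0,0.4,0,0,0,0.5],[0,0,0.3,0,0,0,0.5],[0,0,0.19,0,0,0,0.5],[0,0,0,0,0,0,0.5],[0,0,0,0,0,0,0.5]]]' 10
python3 -m pendant '[[[0,0,0,0,0,0,1],[0,0,0,0,0,0,1],[0,0,0,0,0,0,1],[0,0,0,0,0,0,1],[0,0,0,0,0,0,1]]]' 10
python3 -m pendant '[[[0,0,0,0,0,0,1],[0,0,0,0,0,0,1],[0,0,0,0,0,0,1]]]' 55
```

```text
clock: 14.27
position: [0.534, -0.01, 0.0948]
ee_rot: [-2.291, -2.15, 0.0]
force: [-0.2, 0.8, -0.8]
width: 0.502
clock: 14.68
position: [0.5344, -0.0099, 0.0953]
ee_rot: [2.29, 2.15, 0.002]
force: [-0.2, 0.0, 6.2]
width: 0.328
clock: 14.93
position: [0.5344, -0.0099, 0.0953]
ee_rot: [2.29, 2.149, 0.002]
force: [-1.0, 0.1, 5.3]
width: 0.324
```

The grip measures 30 mm across. First rock: raise the +x end by about 12 mm, pivoting on the -x lower edge. Each row has ω ≈ 0.0088 rad, with the TCP 63 mm above and 35 mm inboard of the pivot.

```bash
python3 -m pendant '[[[0,-0.01,-0.007,-0.11,0,0,1],[0,-0.01,-0.007,-0.11,0,0,1],[0,-0.01,-0.007,-0.11,0,0,1],[0,-0.01,-0.007,-0.11,0,0,1],[0,-0.01,-0.007,-0.11,0,0,1],[0,-0.01,-0.007,-0.11,0,0,1],[0,-0.01,-0.007,-0.11,0,0,1],[0,-0.01,-0.007,-0.11,0,0,1],[0,-0.01,-0.007,-0.11,0,0,1],[0,-0.01,-0.007,-0.11,0,0,1]]]'
python3 - <<'E'
from cell import arm
s=arm.observe();print(s["force"],s["ft_torque"])
E
```

```text
clock: 15.77
position: [0.5293, -0.0095, 0.0978]
ee_rot: [2.243, 2.105, 0.093]
force: [-3.7, -0.3, 11.4]
width: 0.327
[-3.73331236 -0.26118466 11.44267857] [ 0.10049282  1.41887983 -0.02096118]
```

```bash
python3 -m pendant '[[[0,-0.01,-0.007,-0.11,0,0,1],[0,-0.01,-0.007,-0.11,0,0,1],[0,-0.01,-0.007,-0.11,0,0,1],[0,-0.01,-0.007,-0.11,0,0,1],[0,-0.01,-0.007,-0.11,0,0,1],[0,-0.01,-0.007,-0.11,0,0,1],[0,-0.01,-0.007,-0.11,0,0,1],[0,-0.01,-0.007,-0.11,0,0,1],[0,-0.01,-0.007,-0.11,0,0,1],[0,-0.01,-0.007,-0.11,0,0,1],[0,0,0,0,0,0,1],[0,0,0,0,0,0,1]]]'
cat > tilt.py <<'E'
from pic import *
from scipy.spatial.transform import Rotation as Ro
import sys
def st():
    s=arm.observe();M=Ro.from_rotvec(s["ee_rot"]).as_matrix()
    fx=np.array([.998,-.063,0]);fy=np.array([.063,.998,0])
    g=float(sys.argv[2]) if len(sys.argv)>2 else .0633
    o=s["position"]+M[:,2]*g
    e0=o-M[:,1]*.035;e1=o+M[:,1]*.035
    print("t%.2f tilt%.3f roll%.3f  e0z %.1f e1z %.1f  ox %.1f"%(s["clock"],np.arcsin(M[2,1]),np.arcsin(M[2,0]),e0[2]*1e3-32,e1[2]*1e3-32,(o-[.5344,-.0105,0])@fx*1e3),"F",s["force"].round(1),"T",s["ft_torque"].round(2),"w%.3f"%s["width"])
for i in range(3): d=arm.get_image("wrist");st()
for n,r in(("side",(130,220,205,305)),("scene",(130,220,200,300))):
    d=snap(n,sys.argv[1]);P=cloud(d)
    a=d["img"][r[0]:r[1],r[2]:r[3]]
    cv2.imwrite("pics/t%s%s.png"%(sys.argv[1],n),cv2.resize(a,None,fx=6,fy=6,interpolation=2)[:,:,::-1])
st()
E
python3 tilt.py a1
```

```text
clock: 16.77
position: [0.5261, -0.0093, 0.1002]
ee_rot: [2.192, 2.058, 0.183]
force: [0.2, -1.3, 6.9]
width: 0.324
t16.82 tilt0.177 roll0.000  e0z -0.3 e1z 12.0  ox 2.8 F [-0.8 -0.1  6.8] T [-0.05  0.34  0.05] w0.326
t16.87 tilt0.177 roll0.000  e0z -0.3 e1z 12.0  ox 2.9 F [-0.2 -0.   7.3] T [0.01 0.38 0.03] w0.322
t16.92 tilt0.177 roll0.000  e0z -0.3 e1z 12.0  ox 2.8 F [-0.9 -0.8  7.8] T [-0.03  0.41  0.02] w0.323
t17.02 tilt0.177 roll0.000  e0z -0.3 e1z 12.0  ox 2.9 F [-0.2 -1.   7.8] T [-0.04  0.4   0.06] w0.327
```

```bash
python3 -c "
import cv2,numpy as np
a=cv2.imread('pics/ta1side.png');b=cv2.imread('pics/ta1scene.png')
cv2.imwrite('pics/ta1.png',cv2.resize(np.hstack([a,b]),(800,360)))"
```

```text
(no output)
```

View pics/ta1.png

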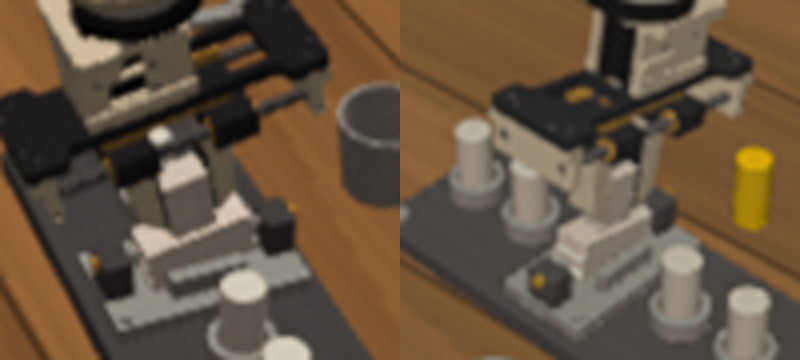

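The snap shows in the numbers: wrist torque dropped from 1.4 to 0.4 Nm, the +x end is at +12 mm, and net force is still pressing down. The crop agrees: the block is tilted and the plate is flat. Now I'll raise the -x end, pivoting on the +x edge.

```bash
python3 -m pendant '[[[0,0.01,-0.008,0.11,0,0,1],[0,0.01,-0.008,0.11,0,0,1],[0,0.01,-0.008,0.11,0,0,1],[0,0.01,-0.008,0.11,0,0,1],[0,0.01,-0.008,0.11,0,0,1],[0,0.01,-0.008,0.11,0,0,1],[0,0.01,-0.008,0.11,0,0,1],[0,0.01,-0.008,0.11,0,0,1],[0,0.01,-0.008,0.11,0,0,1],[0,0.01,-0.008,0.11,0,0,1]]]'
python3 tilt.py b1
```

```text
clock: 17.85
position: [0.5306, -0.0096, 0.1034]
ee_rot: [2.242, 2.104, 0.095]
force: [8.8, -1.0, -7.1]
width: 0.325
t17.90 tilt0.089 roll0.000  e0z 5.4 e1z 11.6  ox 2.1 F [ 7.3 -0.9 -1.8] T [-0.07 -1.27 -0.02] w0.325
t17.95 tilt0.090 roll0.000  e0z 5.4 e1z 11.6  ox 1.9 F [ 6.8 -0.4 -2.8] T [-0.11 -1.49  0.02] w0.324
t18.00 tilt0.090 roll0.000  e0z 5.4 e1z 11.7  ox 1.9 F [ 6.3 -0.6 -4.1] T [-0.1  -1.57  0.02] w0.319
t18.10 tilt0.090 roll0.000  e0z 5.4 e1z 11.7  ox 1.9 F [ 7.4 -0.  -3.8] T [-0.06 -1.62  0.01] w0.327
```

```bash
python3 -m pendant '[[[0,0.01,-0.008,0.11,0,0,1],[0,0.01,-0.008,0.11,0,0,1],[0,0.01,-0.008,0.11,0,0,1],[0,0.01,-0.008,0.11,0,0,1],[0,0.01,-0.008,0.11,0,0,1]]]'
python3 -m pendant '[[[0,0.01,-0.008,0.11,0,0,1],[0,0.01,-0.008,0.11,0,0,1],[0,0.01,-0.008,0.11,0,0,1],[0,0.01,-0.008,0.11,0,0,1],[0,0.01,-0.008,0.11,0,0,1],[0,0,0,0,0,0,1],[0,0,0,0,0,0,1]]]'
python3 tilt.py b2;  python3 -c "
import cv2,numpy as np
a=cv2.imread('pics/tb2side.png');b=cv2.imread('pics/tb2scene.png')
cv2.imwrite('pics/tb2.png',cv2.resize(np.hstack([a,b]),(800,360)))"
```

```text
clock: 18.52
position: [0.5328, -0.0097, 0.1056]
ee_rot: [2.266, 2.127, 0.05]
force: [6.1, -0.7, 0.9]
width: 0.325
clock: 19.1
position: [0.5334, -0.0099, 0.1066]
ee_rot: [2.29, 2.15, 0.001]
force: [5.5, -1.0, -1.8]
width: 0.323
t19.15 tilt0.001 roll0.000  e0z 11.3 e1z 11.4  ox -1.0 F [ 5.7 -0.2 -2.3] T [-0.11 -1.44  0.  ] w0.324
t19.20 tilt0.001 roll0.000  e0z 11.3 e1z 11.4  ox -1.0 F [ 5.7 -0.7 -1.8] T [-0.09 -1.47  0.05] w0.325
t19.25 tilt0.001 roll0.000  e0z 11.4 e1z 11.4  ox -1.0 F [ 5.2 -0.9 -2.7] T [-0.12 -1.46 -0.02] w0.322
t19.35 tilt0.001 roll0.000  e0z 11.4 e1z 11.4  ox -1.0 F [ 4.9  0.  -2.6] T [-0.09 -1.42 -0.05] w0.323
```

View pics/tb2.png

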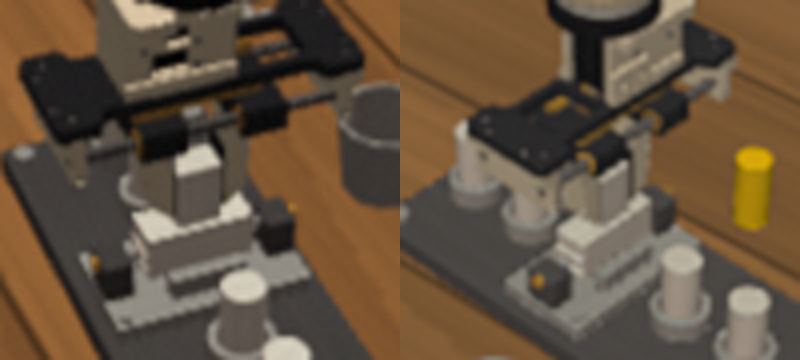

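```bash
python3 -m pendant '[[[0,0.01,0,0,0,0,1],[0,0.01,0,0,0,0,1],[0,0.01,0,0,0,0,1],[0,0,0,0,0,0,1],[0,0,0,0,0,0,1]]]'
python3 tilt.py b3;  python3 - <<'E'
from h import *
for n in("side","scene"):
    d=load("pics/%sb3.npz"%n);P=cloud(d)
    hsv=cv2.cvtColor(d["img"],cv2.COLOR_RGB2HSV)
    fx=np.array([.998,-.063]);fy=np.array([.063,.998]);q=P[...,:2]-[.5344,-.0105]
    u=q@fx;v=q@fy;z=P[...,2]
    m=(abs(v)<.011)&(abs(u)<.034)&(abs(u)>.017)&(z>.055)&(z<.085)&(hsv[...,2]>150)
    for s in(-1,1):
        k=m&(u*s>0);print(n,s,k.sum(),np.nanmedian(z[k])*1e3 if k.any() else None)
    # jig plate top
    k=(abs(v)>.022)&(abs(v)<.035)&(abs(u)<.045)&(z>.024)&(z<.06)&(hsv[...,1]<60);print(" plate z",k.sum(),np.nanmedian(z[k])*1e3)
    d=load("pics/%s8.npz"%n);P=cloud(d);z=P[...,2];q=P[...,:2]-[.5344,-.0105];v=q@fy;u=q@fx
    hsv=cv2.cvtColor(d["img"],cv2.COLOR_RGB2HSV)
    k=(abs(v)>.022)&(abs(v)<.035)&(abs(u)<.045)&(z>.024)&(z<.06)&(hsv[...,1]<60);print(" plate z before",k.sum(),np.nanmedian(z[k])*1e3)
E
```

```text
clock: 19.77
position: [0.5336, -0.0099, 0.1064]
ee_rot: [-2.29, -2.15, 0.001]
force: [2.7, 0.5, -1.9]
width: 0.327
t19.82 tilt-0.001 roll-0.000  e0z 11.2 e1z 11.1  ox -0.8 F [ 2.7  0.1 -2.4] T [ 0.01 -0.74  0.01] w0.325
t19.87 tilt-0.001 roll-0.000  e0z 11.2 e1z 11.2  ox -0.8 F [ 3.4  0.  -2.2] T [ 0.01 -0.63  0.05] w0.324
t19.92 tilt-0.001 roll-0.000  e0z 11.2 e1z 11.1  ox -0.8 F [ 2.6 -0.3 -1.6] T [ 0.03 -0.67 -0.03] w0.322
t20.02 tilt-0.001 roll-0.000  e0z 11.2 e1z 11.2  ox -0.8 F [ 2.5 -0.  -2.9] T [ 0.05 -0.55  0.03] w0.321
side -1 42 75.72954883234492
side 1 22 75.6933947436349
 plate z 168 35.20178603585264
 plate z before 168 34.349901093284664
scene -1 9 74.0510100475713
scene 1 34 74.36682511635776
 plate z 150 32.592939532150226
 plate z before 133 32.38169162801426
```

Both ends are level at about +11.5 mm; the depth maps give the block top at 75.7 mm on both sides. Net Fz is about -2 N, which is just the block's weight. Next rock: +x end up to about 25 mm with the -x end kept at 12.

```bash
python3 -m pendant '[[[0,0.02,-0.01,0,0,0,1],[0,0,0,0,0,0,1],[0,-0.012,-0.0077,-0.11,0,0,1],[0,-0.013,-0.0077,-0.11,0,0,1],[0,-0.012,-0.0077,-0.11,0,0,1],[0,-0.013,-0.0077,-0.11,0,0,1],[0,-0.012,-0.0077,-0.11,0,0,1],[0,-0.013,-0.0077,-0.11,0,0,1],[0,-0.012,-0.0077,-0.11,0,0,1],[0,-0.013,-0.0077,-0.11,0,0,1],[0,-0.012,-0.0077,-0.11,0,0,1],[0,-0.013,-0.0077,-0.11,0,0,1]]]'
python3 tilt.py d1
```

```text
clock: 21.02
position: [0.5289, -0.0096, 0.1096]
ee_rot: [2.243, 2.105, 0.092]
force: [-1.9, 0.6, -4.7]
width: 0.327
t21.07 tilt0.088 roll-0.000  e0z 11.6 e1z 17.8  ox -0.0 F [-4.3 -0.4 -2.1] T [ 0.05  1.13 -0.06] w0.328
t21.12 tilt0.088 roll-0.000  e0z 11.8 e1z 17.9  ox 0.0 F [-4.8  1.2 -0.8] T [ 0.1   1.42 -0.02] w0.321
t21.17 tilt0.087 roll-0.000  e0z 11.8 e1z 17.9  ox 0.1 F [-6.7 -0.2 -0.1] T [ 0.02  1.49 -0.01] w0.322
t21.27 tilt0.087 roll-0.000  e0z 11.8 e1z 17.9  ox 0.1 F [-5.2 -0.2 -1.3] T [0.06 1.58 0.04] w0.322
```

```bash
python3 -m pendant '[[[0,-0.013,-0.0077,-0.11,0,0,1],[0,-0.013,-0.0077,-0.11,0,0,1],[0,-0.012,-0.0077,-0.11,0,0,1],[0,-0.013,-0.0077,-0.11,0,0,1],[0,-0.013,-0.0077,-0.11,0,0,1],[0,-0.013,-0.0077,-0.11,0,0,1]]]'
python3 -m pendant '[[[0,-0.012,-0.0077,-0.11,0,0,1],[0,-0.013,-0.0077,-0.11,0,0,1],[0,-0.012,-0.0077,-0.11,0,0,1],[0,-0.013,-0.0077,-0.11,0,0,1],[0,-0.012,-0.0077,-0.11,0,0,1],[0,-0.013,-0.0077,-0.11,0,0,1],[0,0,0,0,0,0,1],[0,0,0,0,0,0,1]]]'
python3 tilt.py d2;  python3 -c "
import cv2,numpy as np
a=cv2.imread('pics/td2side.png');b=cv2.imread('pics/td2scene.png')
cv2.imwrite('pics/td2.png',cv2.resize(np.hstack([a,b]),(800,360)))"
```

```text
clock: 21.77
position: [0.5266, -0.0094, 0.1116]
ee_rot: [2.213, 2.077, 0.148]
force: [-3.2, 0.4, -1.0]
width: 0.324
clock: 22.43
position: [0.5234, -0.0092, 0.1129]
ee_rot: [2.183, 2.049, 0.2]
force: [-0.4, 0.7, -2.1]
width: 0.325
t22.48 tilt0.194 roll0.000  e0z 12.0 e1z 25.5  ox 1.3 F [ 0.5 -0.2 -2.4] T [ 0.04  0.37 -0.03] w0.325
t22.53 tilt0.194 roll0.000  e0z 12.0 e1z 25.5  ox 1.3 F [ 0.2 -0.2 -2.4] T [0.04 0.38 0.02] w0.324
t22.58 tilt0.194 roll0.000  e0z 12.0 e1z 25.4  ox 1.2 F [ 0.8  0.1 -2. ] T [ 0.01  0.28 -0.01] w0.322
t22.68 tilt0.194 roll0.000  e0z 11.9 e1z 25.4  ox 1.2 F [ 0.3  0.4 -1.1] T [ 0.03  0.24 -0.02] w0.323
```

View pics/td2.png

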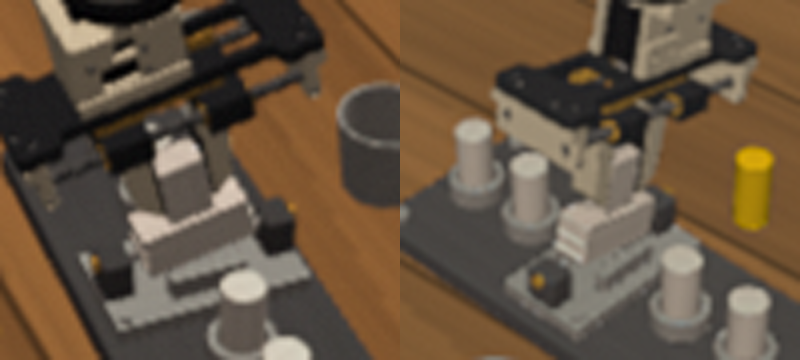

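Second snap on the +x side: it's at 25.5 mm and net force equals the block's weight. Now I'll bring the -x end up to level.

```bash
python3 -m pendant '[[[0,0.012,-0.0077,0.11,0,0,1],[0,0.013,-0.0077,0.11,0,0,1],[0,0.012,-0.0077,0.11,0,0,1],[0,0.013,-0.0077,0.11,0,0,1],[0,0.012,-0.0077,0.11,0,0,1],[0,0.013,-0.0077,0.11,0,0,1],[0,0.012,-0.0077,0.11,0,0,1],[0,0.013,-0.0077,0.11,0,0,1],[0,0.012,-0.0077,0.11,0,0,1],[0,0.013,-0.0077,0.11,0,0,1],[0,0.013,-0.0077,0.11,0,0,1]]]'
python3 -m pendant '[[[0,0.012,-0.0077,0.11,0,0,1],[0,0.013,-0.0077,0.11,0,0,1],[0,0.012,-0.0077,0.11,0,0,1],[0,0.013,-0.0077,0.11,0,0,1],[0,0.012,-0.0077,0.11,0,0,1],[0,0.013,-0.0077,0.11,0,0,1]]]'
python3 -m pendant '[[[0,0.012,-0.0077,0.11,0,0,1],[0,0.013,-0.0077,0.11,0,0,1],[0,0.012,-0.0077,0.11,0,0,1],[0,0.013,-0.0077,0.11,0,0,1],[0,0.013,-0.0077,0.11,0,0,1],[0,0,0,0,0,0,1],[0,0,0,0,0,0,1]]]'
python3 tilt.py e2;  python3 -c "
import cv2,numpy as np
a=cv2.imread('pics/te2side.png');b=cv2.imread('pics/te2scene.png')
cv2.imwrite('pics/te2.png',cv2.resize(np.hstack([a,b]),(800,360)))"
```

```text
clock: 23.6
position: [0.5297, -0.0095, 0.1176]
ee_rot: [2.237, 2.1, 0.104]
force: [4.4, -0.0, -3.0]
width: 0.327
clock: 24.1
position: [0.5313, -0.0097, 0.1192]
ee_rot: [2.267, 2.128, 0.047]
force: [3.4, -0.4, 0.3]
width: 0.323
clock: 24.68
position: [0.5328, -0.0099, 0.1202]
ee_rot: [-2.29, -2.149, 0.002]
force: [0.3, 0.5, -2.3]
width: 0.325
t24.73 tilt-0.001 roll-0.000  e0z 25.0 e1z 24.9  ox -1.7 F [ 0.5 -1.  -1.4] T [-0.04 -0.18  0.02] w0.322
t24.78 tilt-0.001 roll-0.000  e0z 25.0 e1z 25.0  ox -1.7 F [ 0.  -0.4 -2.3] T [-0.02 -0.18 -0.05] w0.321
t24.83 tilt-0.001 roll-0.000  e0z 25.1 e1z 25.0  ox -1.6 F [ 0.   0.3 -1.6] T [ 0.01 -0.11 -0.  ] w0.327
t24.93 tilt-0.001 roll-0.000  e0z 25.2 e1z 25.1  ox -1.5 F [ 0.4  0.4 -2.1] T [-0.01 -0.04  0.01] w0.326
```

View pics/te2.png

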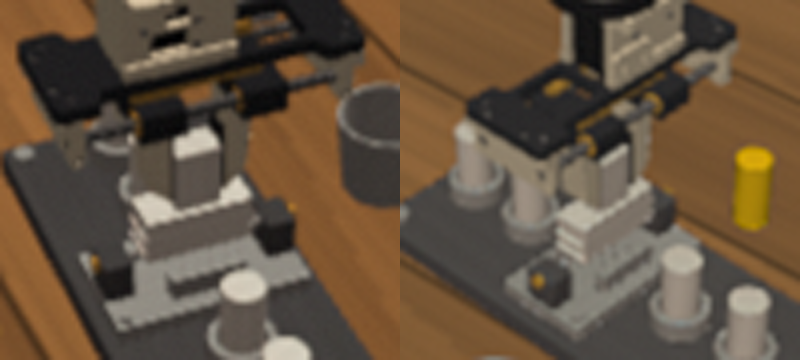

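Free on both ends. I'll centre it over the slot (+1.5 mm in x) and rise about 11 mm, slowly.

```bash
python3 -m pendant '[[[0,0.01,-0.02,0,0,0,1],[0,0.01,-0.02,0,0,0,1],[0,0.01,-0.025,0,0,0,1],[0,0.01,-0.03,0,0,0,1],[0,0,-0.03,0,0,0,1],[0,0,-0.03,0,0,0,1],[0,0,-0.03,0,0,0,1],[0,0,-0.03,0,0,0,1],[0,0,-0.03,0,0,0,1],[0,0,-0.02,0,0,0,1],[0,0,-0.01,0,0,0,1],[0,0,0,0,0,0,1],[0,0,0,0,0,0,1],[0,0,0,0,0,0,1],[0,0,0,0,0,0,1]]]'
python3 tilt.py f2;  python3 - <<'E'
from h import *
a=cv2.imread('pics/sidef2.png');b=cv2.imread('pics/scenef2.png')
a=cv2.resize(a[110:270,190:360],(400,376),interpolation=2);b=cv2.resize(b[110:270,150:320],(400,376),interpolation=2)
cv2.imwrite('pics/tf2.png',np.hstack([a,b]))
fx=np.array([.998,-.063]);fy=np.array([.063,.998])
for n in("side","scene"):
  for t in ("8","f2"):
    d=load("pics/%s%s.npz"%(n,t));P=cloud(d);q=P[...,:2]-[.5344,-.0105];u=q@fx;v=q@fy;z=P[...,2]
    k=(abs(v)>.027)&(abs(v)<.036)&(abs(u)<.062)&(z>.024)&(z<.045)
    m=(abs(v)<.011)&(abs(u)<.034)&(abs(u)>.017)&(z>.055)&(z<.11)
    print(n,t,"plate",k.sum(),(np.nanmedian(z[k])*1e3).round(1),"block top -x/+x",[(np.nanmedian(z[m&(u*s>0)])*1e3).round(1) for s in(-1,1)])
    for c in (-.135,-.075,.075,.135):
        k=(np.hypot(u,v-c)<.012)&(z>.07)&(z<.09);print("  blank",c,k.sum(),(np.nanmedian(z[k])*1e3).round(1))
E
```

```text
clock: 26.18
position: [0.535, -0.01, 0.1315]
ee_rot: [-2.291, -2.15, 0.0]
force: [-0.1, -0.3, -2.1]
width: 0.321
t26.23 tilt-0.000 roll-0.000  e0z 36.2 e1z 36.2  ox 0.6 F [-0.9  0.4 -2.5] T [ 0.02 -0.03 -0.  ] w0.324
t26.28 tilt-0.000 roll-0.000  e0z 36.2 e1z 36.2  ox 0.6 F [ 0.3  0.4 -2.8] T [ 0.05 -0.01  0.02] w0.325
t26.33 tilt-0.000 roll-0.000  e0z 36.2 e1z 36.2  ox 0.6 F [ 0.9  1.  -2.3] T [-0.03 -0.02 -0.  ] w0.320
t26.43 tilt-0.000 roll-0.000  e0z 36.2 e1z 36.2  ox 0.6 F [ 0.6 -0.4 -2.2] T [ 0.02 -0.04  0.01] w0.321
side 8 plate 145 32.6 block top -x/+x [np.float64(64.5), np.float64(65.0)]
  blank -0.135 63 80.6
  blank -0.075 59 80.9
  blank 0.075 46 80.6
  blank 0.135 39 80.4
side f2 plate 123 32.6 block top -x/+x [np.float64(100.1), np.float64(100.5)]
  blank -0.135 63 80.5
  blank -0.075 56 80.7
  blank 0.075 7 79.3
  blank 0.135 10 78.7
scene 8 plate 115 31.1 block top -x/+x [np.float64(63.1), np.float64(63.5)]
  blank -0.135 35 80.0
  blank -0.075 40 79.8
  blank 0.075 42 79.3
  blank 0.135 43 78.9
scene f2 plate 112 31.3 block top -x/+x [np.float64(99.6), np.float64(99.4)]
  blank -0.135 14 78.7
  blank -0.075 10 75.6
  blank 0.075 45 79.1
  blank 0.135 46 79.6
```

View pics/tf2.png

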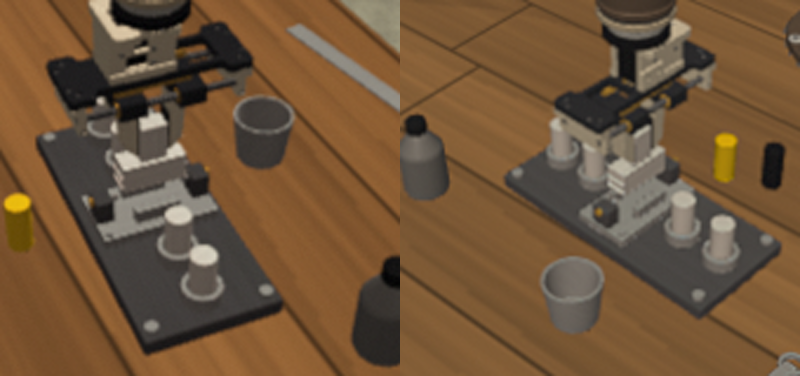

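```bash
python3 -c "
from cell import arm
print(arm.sign_off())"
```

```text
the job is handed in; nothing more can be done
None
```

The fixture is ready for the blade, and I handed the job in at about 26.5 s of the 69 s allowed. Both spare blanks are in the two empty nests (pocket3, then pocket0), and the gripper is holding the freed locating block above its slot.

I rocked the block free with the ends lifted in turn: +x to 12 mm, -x to 12 mm, +x to 25 mm, then -x to 25 mm. Then I raised it slowly to just above the slot.

What my last checks showed:
- **Block:** level (tilt about 0 rad), underside about 36 mm above the slot floor, and held with only its own weight on the wrist.
- **Jig plate:** both cameras read the same plate height before and after (32.6 mm from the side; 31.1 and 31.3 mm from the scene), and averaged upward pull stayed below about 7 N. I read forces and pictures at stops, not continuously.
- **Blanks:** all four tops were at about 80 mm when last seen clearly. In the final pictures the gripper partly hides two blanks in each view, so some of those readings came out lower (down to 75.6 mm). The other camera shows each of those blanks upright and seated.
- **Bystanders:** I never moved near the bottle, spanner or tin, and the bottle and tin look unchanged. I did not measure any of them separately at the end.

The scene camera disagreed with the other two by up to about 4 mm in x, so I relied mainly on the wrist camera. The measured arm position also drifted by about 1 mm. Neither caused a problem placing the blanks.

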